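# Uncap the chassis post and hold the transformer bracket level over it

## Robot

A 7-joint arm with a two-finger parallel gripper is mounted at the origin on the work surface. World frame = base frame: x ahead of the robot, y to its left, z up, the work surface at z = 0. Lengths are in m, angles in rad, forces in N, time in s.
With the tool pointing down it reaches from about 0.4 to 0.85 m from the base axis. Payload 10.4 kg.
Tool frame: the origin (TCP) lies on the centre line of the jaws, within the pads' length; the fingertips stand 11 mm ahead of it and the grasp point (between the pads) lies 8 mm behind it (tip_reach is the distance from the TCP to the fingertips, in m); z points along the fingers, y is the line along which they close (so a half turn about z gives the same grasp; the last joint's range is limited). The gripper opens to 85 mm and grips with 20 to 120 N. Pads are 22 mm wide; open, the fingers measure 114 mm over their backs; the gripper's body (76 mm by 85 mm) begins 54 mm behind the grasp point. The pads swing forward as they close: fully open they stand 13 mm farther back than shut.
Start: joints at [-1.345, 0.332, -0.065, 1.46, 0.022, 1.35, -0.088], TCP at [0.154, 0.606, 0.242] pointing down, gripper open.
Joint ranges: [-2.6, 2.6], [-0.5, 2.12], [-1.47, 1.34], [0.16, 2.42], [-1.27, 4.41], [0.06, 2.06], [-2.6, 2.6]. Speed limits (rad/s): [2.22, 2.22, 2.79, 2.79, 3.14, 3.14, 3.14].

## Interface

Orientations are given as a unit quaternion [x, y, z, w].
In Python, from workcell import get_obs, camera, hand_in, tip_reach gives the robot as it stands. The module is installed in compiled form; this text tells all that it offers.
- The arm moves only by the tool move_arm, never from a script. Its argument "plan" is a list of rows, each an object with "delta_pos": the shift along the tool's x, y, z in fractions of the full range, 1 being 0.75 m, a list of three; "turn": the turn, a rotation vector about the tool's x, y, z in fractions of the full range, 1 being 4 rad, a list of three; "fingers": the closure, from 0 (fully open) to 1 (shut). A call has 1 to 12 rows; each row is the pose to reach, as a shift and turn from the pose commanded when the call began, along the tool's axes at that moment; what a row does not reach only later rows make up. A row lasts 1/8 s, in which the tool goes at most 62.5 mm and 10.7 degrees, less where a joint would pass 70% of its speed; a pose out of reach is approached as far as the arm can. A call with a gripper value outside its range is refused whole. The fingers move at their own pace and stop on an object; "force" is the grip in N (left out, the last holds). Time passes only in rows, so rows that repeat a pose let the fingers close. It gives the time, the measured TCP pose, the force, the opening and the grip force at its end, in the units of the state.
- get_obs(): the state, without advancing time (a new reading comes with each control period).
- camera(name): name is "scene" or "top"; returns a dict with "color" (420x560x3 uint8, red, green, blue), "range_z" (420x560 float32, m along the optical axis (not along the pixel's ray), 0 where there is no reading), "fx", "fy", "cx", "cy" (pixels), "R" (3x3) and "t" (3): a world point X has camera coordinates R X + t. Camera axes: x right, y down, z forward; pixel columns grow to the right and rows downward; lengths in m; the calibration is good to about 2 mm. A picture is of the moment at which its call begins.
- hand_in(): hands the job in; it is judged then, once.
The state is a dict: "clock": time; "joint_pos": joint angles; "joint_velocities": joint speeds; "tau": joint torques, N m; "position": TCP position; "ee_rot": TCP orientation; "ft_force": force on the tool from outside, world axes, zero at the start; "torque": the same for the moment, N m; "grip_width": opening from 0.0 (shut) to 1.0 (fully open); "grasp_force": force on a finger pad.
Only numpy, scipy, OpenCV 4.12 (cv2) and the standard library are available. Lean on these libraries where they do the work, as an engineer would, in place of code of your own. Each camera call takes 0.05 s, during which the arm holds its last target. There are 200 camera calls.

## Task

Take the loose black cap off the post in the amplifier chassis and set it, open side down, fully into the round recess of the grey holder block. Then pick up the transformer bracket by its balance point and hold it level and still about 5 cm above the top of the post, lined up for lowering: its eye centred over the post and its transformer over the two seat rails, never touching the chassis with it. Finish while still holding it there, without putting it down or letting go, and leave the can, mug and screwdriver where they are.

Things in the scene. Friction and masses are not known exactly. Their poses are not given: they have to be found in the camera images.
- chassis: Fixed open aluminium tray, 310 (x) x 100 (y) x 25 mm high, walls and floor 3 mm, low circuit board inside. Origin: centre of the underside; x along its length from the post towards the seat rails, z up. A round steel post, 18 mm thick, its top 66 mm above the table, stands at x = -115 mm; the transformer's seat is at x = +115 mm.
- post_top (a point): Centre of the top of the chassis post; axes as the chassis.
- seat (a point): Centre of the transformer's seat, 230 mm from the post: midway between two dark rails, 60 long and 10 wide, at y = +-19 mm, tops 26 mm above the table, at the height of this point; axes as the chassis.
- cap: Loose black plastic cap, a round cup upside down over the post: outer diameter 32 mm, height 40, wall 4, top 6 thick, inside diameter 24, 30 g. It hangs on the post top with a few mm of play, its rim 32 mm and its top 72 mm above the table. Origin: centre of the open lower rim; z up through the closed top.
- holder: Fixed grey plastic block 85 x 85 x 30 mm with one round recess in the middle of its top, 37 mm in diameter, 16 mm deep, rim chamfered 2 mm. Origin: centre of the underside, z up. A seated cap stands 24 mm proud of it.
- recess (a point): Centre of the recess's floor, 14 mm above the table, 16 mm below the block's top; the centre of the seated cap's lower rim comes here.
- bracket: Loose cast aluminium bracket lying flat, 0.55 to 0.9 kg. Origin: underside, midway between eye and transformer; x along it towards the transformer, z up. A flange 30 mm wide, 6 thick carries an upright web 10 mm thick (across y), x = -90 to +88 mm, top 40 mm above the underside: grip it by the web, from above. The heavy transformer puts the balance point at x = +60 mm.
- balance (a point): The bracket's balance point: on the web, at the bracket's x = +60 mm (28 mm from the transformer's near face, 175 mm from the eye), y = 0, 30 mm above the underside, 10 mm below the web's top; axes as the bracket.
- eye (a point): Centre of the bracket's eye, at the underside, at the bracket's x = -115 mm: 42 mm across, hole about 26 mm, 10 mm thick; axes as the bracket.
- transformer (a point): Point of the bracket's underside below the middle of the transformer, at its x = +115 mm. Dark core 54 (x) x 46 (y) mm, top 46 mm above the underside; copper windings bulge to 58 mm in y. Axes as the bracket.
- spray_can: Bystander: standing can, 52 mm in diameter, 150 mm tall, origin at the centre of its underside. Leave alone.
- mug: Bystander: white mug, 80 mm in diameter, 92 mm tall, origin at the centre of its underside. Leave alone.
- screwdriver: Bystander: screwdriver, 200 mm long, red handle 25 mm thick, lying beyond the bracket along its own x (tip to +x), origin near its middle. Leave alone.

How it is judged:
On the way, in this order (a step that is already met when the one before it is completed fails the run):
1. the cap stands upright, fully down in the recess of the holder, and is let go (horizontal distance between cap and recess below 0.006 m and z of cap in the frame of recess between -0.003 and 0.004 m and angle between cap's own z axis and vertical below 0.12 rad and contact force between cap and the fingers below 0.1 N and linear speed of cap below 0.03 m/s), for 0.2 s.
2. the bracket is lifted clear, level, gripped at its balance point (contact force between bracket and the fingers above 1 N and x of the grasp point in the frame of balance between -0.022 and 0.022 m and angle between bracket's own z axis and vertical below 0.1 rad and height (world z) of balance above 0.07 m), for 0.2 s.
At the end, for the whole second after the job is handed in: Bracket held within 22 mm of its balance point, level to 0.10 rad, still; underside 20 to 85 mm above the post top; eye and transformer within 15 mm sideways of post and seat; chassis not touched; cap let go upright in the recess, within 6 mm of centre and 4 mm of fully down (all of step 1 and contact force between bracket and the fingers above 1 N and x of the grasp point in the frame of balance between -0.022 and 0.022 m and angle between bracket's own z axis and vertical below 0.1 rad and horizontal distance between eye and post_top below 0.015 m and horizontal distance between transformer and seat below 0.015 m and z of eye in the frame of post_top between 0.02 and 0.085 m and contact force between bracket and chassis below 0.1 N and linear speed of bracket below 0.03 m/s); the arm keeps its last pose, push and grip.
It fails at once if the bracket touches the chassis (contact force between bracket and chassis above 1 N).
It fails at once if the spray can is moved by more than 30 mm (distance of spray_can from where it was at the start of the episode above 0.03 m).
It fails at once if the mug is moved by more than 30 mm (distance of mug from where it was at the start of the episode above 0.03 m).
It fails at once if the screwdriver is moved by more than 30 mm (distance of screwdriver from where it was at the start of the episode above 0.03 m).
It also fails if it takes over 54 s, if anything falls off the work surface, if the arm or the gripper's body presses on something with over 40 N, if the wrist force passes 120 N, or if a joint passes its speed limit or range.

## Working session

There is one attempt and no reset: what is moved stays moved. The work goes in short steps, Python scripts to look and compute and a tool call to move; the robot and the scene stay as the last step left them, time stands still between calls to the robot, and variables do not carry over. Pictures are saved under pics/ and viewed, at most 10 in all, crops included, and the job is handed in when it is done.

Besides the shell and the picture viewer there is one more tool, called after "Call:" as name([rows], argument=value, ...), one row to a line, values as JSON. move_arm: Moves the arm, as the interface text tells. Its arguments: {"type":"object","properties":{"plan":{"type":"array","items":{"type":"object","properties":{"delta_pos":{"type":"array","items":{"type":"number"}},"turn":{"type":"array","items":{"type":"number"}},"fingers":{"type":"number"}}}},"force":{"type":"number"}},"required":["plan"]}

```bash
mkdir -p pics; cat > h.py <<'E'
import numpy as np, cv2
from workcell import get_obs, camera
from scipy.spatial.transform import Rotation as Ro
def pts(c):
    z=c["range_z"]; v,u=np.mgrid[:z.shape[0],:z.shape[1]]
    P=np.stack([(u-c["cx"])/c["fx"]*z,(v-c["cy"])/c["fy"]*z,z],-1)
    W=(P-c["t"])@c["R"]; W[z==0]=np.nan; return W
def ray(c,u,v,h):
    d=np.array([(u-c["cx"])/c["fx"],(v-c["cy"])/c["fy"],1])@c["R"]; o=-c["t"]@c["R"]
    return o+d*(h-o[2])/d[2]
E
python3 - <<'E'
from h import *
for n in("scene","top"):
    c=camera(n); cv2.imwrite(f"pics/{n}0.png",c["color"][...,::-1]); np.savez(f"{n}0.npz",**c); print(n,-c["t"]@c["R"],c["fx"])
o=get_obs(); print(o); print(Ro.from_quat(o["ee_rot"]).as_matrix().round(3))
E
```

```text
scene [1.06329247 0.160552   0.86436652] 427.9012377253355
top [ 0.39675841 -0.04119328  0.97220162] 418.59325539779275
{'clock': 0.1, 'joint_pos': array([-1.34464611,  0.33278263, -0.0646835 ,  1.46085419,  0.02162782,
        1.34988906, -0.08850883]), 'joint_velocities': array([-0.00090396, -0.00133471,  0.00125337, -0.00212581,  0.00085541,
       -0.00090858,  0.00061721]), 'tau': array([ 9.21692954e-04, -6.26752925e+01,  4.86347044e-02, -3.92422163e+01,
        1.61874772e-02,  7.13896996e-03,  3.18510479e-05]), 'position': array([0.15381301, 0.60545182, 0.24161321]), 'ee_rot': array([ 1.24054254e-01,  9.92275244e-01, -6.17742115e-04, -3.26659709e-05]), 'ft_force': array([-0.54014789, -0.09657449,  0.19551976]), 'torque': array([-0.03018969,  0.05953329, -0.02237932]), 'grasp_force': 0.0, 'grip_width': 0.9998715259816571}
[[-0.969  0.246 -0.   ]
 [ 0.246  0.969 -0.001]
 [-0.    -0.001 -1.   ]]
```

View pics/top0.png

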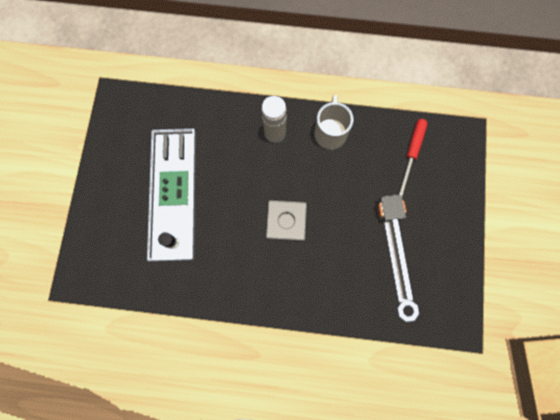

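View pics/scene0.png

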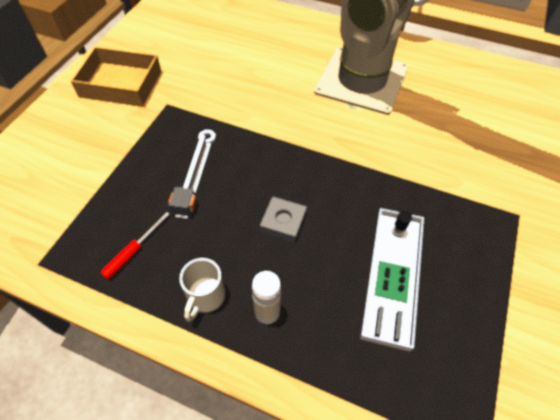

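Top view: the cap is at (167,240), the rails at (166,147) and (181,147), the recess at (287,220), the transformer at (393,207) and the eye at (408,310). The can is at (274,115), the mug at (333,127) and the screwdriver runs from (420,125) to (402,195). The scene view shows the same layout, with the bracket at (182,200)-(207,135) and the cap at (403,222).

```bash
cat > m.py <<'E'
from h import *
import sys
def blob(W,m,box):
    x0,x1,y0,y1=box; return m&(W[...,0]>x0)&(W[...,0]<x1)&(W[...,1]>y0)&(W[...,1]<y1)
def rep(n,P):
    if len(P)<3: print(n,len(P)); return
    (cx,cy),(w,h),a=cv2.minAreaRect(P[:,:2].astype(np.float32)); print(n,len(P),"rect c",round(cx,4),round(cy,4),"size",round(w,3),round(h,3),"ang",round(a,1),"z",np.percentile(P[:,2],[5,50,95]).round(4),"mean",P[:,:2].mean(0).round(4))
E
python3 - <<'E'
from m import *
for n in("top","scene"):
    c=dict(np.load(n+"0.npz")); W=pts(c); z=W[...,2]; col=c["color"].astype(int); hsv=cv2.cvtColor(c["color"],cv2.COLOR_RGB2HSV)
    C=dict(np.load("top0.npz")); q=lambda u,v,h:ray(C,u,v,h)
    cap=q(167,240,.072);hol=q(287,220,.03);eye=q(408,310,.01);tr=q(393,207,.046);s=q(173.5,147,.026)
    if n=="top": print("rays cap",cap,"hol",hol,"eye",eye,"tr",tr,"seat",s)
    near=lambda p,r:np.hypot(W[...,0]-p[0],W[...,1]-p[1])<r
    print(n)
    rep("captop",W[near(cap,.04)&(z>.066)&(z<.08)])
    rep("holder",W[near(hol,.07)&(z>.025)&(z<.036)])
    rep("recessfloor",W[near(hol,.03)&(z>.008)&(z<.02)])
    rep("eye",W[near(eye,.03)&(z>.005)&(z<.016)])
    rep("trafo top",W[near(tr,.05)&(z>.041)&(z<.052)])
    mid=(eye+tr)/2
    rep("web",W[near(mid,.085)&(z>.035)&(z<.046)])
    rep("chassis rim",W[near((cap+s)/2,.18)&(z>.021)&(z<.032)])
    dark=(col.max(-1)<110)
    rep("rails",W[near(s,.04)&dark&(z>.02)&(z<.032)])
    red=(hsv[...,1]>180)&((hsv[...,0]<8)|(hsv[...,0]>172))&(z<.05)
    rep("red",W[red])
    rep("tall",W[(z>.085)&near(q(274,110,.15),.06)])
    rep("mug",W[(z>.085)&(z<.1)&near(q(334,120,.092),.07)])
    print("z at cap px",z[235:246:5,160:176:5] if n=="top" else "")
E
```

```text
rays cap [0.48141996 0.22311788 0.072     ] hol [ 0.56215802 -0.02909459  0.03      ] eye [ 0.39452666 -0.31955076  0.01      ] tr [ 0.61640613 -0.26366963  0.046     ] seat [0.70728675 0.25980346 0.026     ]
top
captop 173 rect c 0.4839 0.2296 size 0.029 0.032 ang 4.9 z [0.0696 0.0727 0.0752] mean [0.4842 0.2288]
holder 1177 rect c 0.5633 -0.0269 size 0.086 0.085 ang 3.2 z [0.0277 0.0307 0.0333] mean [ 0.5625 -0.0271]
recessfloor 190 rect c 0.5649 -0.0277 size 0.034 0.035 ang 7.6 z [0.0117 0.0146 0.0181] mean [ 0.5651 -0.0268]
eye 240 rect c 0.3964 -0.3192 size 0.043 0.048 ang 84.2 z [0.0062 0.0101 0.0132] mean [ 0.3972 -0.3173]
trafo top 519 rect c 0.6057 -0.2655 size 0.078 0.054 ang 13.1 z [0.0422 0.0463 0.0492] mean [ 0.6158 -0.2634]
web 387 rect c 0.5058 -0.2913 size 0.169 0.011 ang 13.8 z [0.0371 0.0403 0.0431] mean [ 0.5045 -0.2914]
chassis rim 860 rect c 0.5988 0.2467 size 0.311 0.101 ang 8.4 z [0.0218 0.0255 0.0288] mean [0.6256 0.2521]
rails 41 rect c 0.708 0.2585 size 0.051 0.041 ang 7.7 z [0.0204 0.0247 0.0291] mean [0.7032 0.2599]
red 307 rect c 0.7976 -0.3171 size 0.024
[... 906 characters left out ...]
e 0.075 0.054 ang 13.1 z [0.0423 0.0467 0.0489] mean [ 0.6163 -0.2652]
web 242 rect c 0.5052 -0.2945 size 0.165 0.012 ang 14.1 z [0.0368 0.0407 0.0433] mean [ 0.5082 -0.2926]
chassis rim 1009 rect c 0.5949 0.2441 size 0.313 0.101 ang 8.6 z [0.0216 0.0254 0.0282] mean [0.6454 0.2539]
rails 25 rect c 0.7229 0.2733 size 0.034 0.06 ang 61.8 z [0.0208 0.0263 0.0278] mean [0.7203 0.2749]
red 613 rect c 0.7935 -0.3245 size 0.039 0.106 ang 76.9 z [0.0013 0.0227 0.0277] mean [ 0.8008 -0.3165]
tall 913 rect c 0.7809 0.025 size 0.05 0.05 ang 76.4 z [0.0944 0.1489 0.152 ] mean [0.7868 0.0274]
mug 338 rect c 0.7928 -0.112 size 0.079 0.079 ang 83.4 z [0.0859 0.0918 0.0946] mean [ 0.794 -0.112]
z at cap px
```

```bash
cat > g.py <<'E'
# usage: g.py x y z yaw_of_tool_y_deg : tool-frame shift and turn to reach a straight-down pose
from h import *
import sys
x,y,z,a=map(float,sys.argv[1:]); o=get_obs(); R=Ro.from_quat(o["ee_rot"])
a=np.radians(a); Y=np.array([np.cos(a),np.sin(a),0]); Z=np.array([0,0,-1.]); T=Ro.from_matrix(np.stack([np.cross(Y,Z),Y,Z],1))
print("t",o["clock"],"pos",o["position"].round(4),"w",round(o["grip_width"],3),"gf",o["grasp_force"],"F",o["ft_force"].round(1),"q7",o["joint_pos"][[0,6]].round(2))
print("delta",R.inv().apply(np.array([x,y,z])-o["position"]).round(4),"turn",(R.inv()*T).as_rotvec().round(4))
E
python3 g.py .4835 .228 .13 98.5; python3 -c "
import workcell as w;t=w.tip_reach;print(t() if callable(t) else t)"
```

```text
t 0.1 pos [0.1538 0.6055 0.2416] w 1.0 gf 0.0 F [-0.5 -0.1  0.2] q7 [-1.34 -0.09]
delta [-0.4125 -0.2845  0.112 ] turn [-1.200e-03 -2.000e-04 -3.971e-01]
0.011
```

Units first: shifts go in shares of 0.75 m and turns go in shares of 4 rad. So -0.4125 m is -0.55, -0.2845 m is -0.3793, -0.397 rad is -0.0993.

Call:
move_arm([
  {"delta_pos": [-0.0667, -0.04, 0], "turn": [0, 0, -0.0125], "fingers": 0.2},
  {"delta_pos": [-0.1333, -0.0933, 0], "turn": [0, 0, -0.025], "fingers": 0.3},
  {"delta_pos": [-0.2, -0.1333, 0.0267], "turn": [0, 0, -0.0375], "fingers": 0.3},
  {"delta_pos": [-0.2667, -0.1867, 0.04], "turn": [0, 0, -0.05], "fingers": 0.3},
  {"delta_pos": [-0.3333, -0.2267, 0.0533], "turn": [0, 0, -0.0625], "fingers": 0.3},
  {"delta_pos": [-0.4, -0.28, 0.08], "turn": [0, 0, -0.075], "fingers": 0.3},
  {"delta_pos": [-0.4667, -0.32, 0.1067], "turn": [0, 0, -0.0875], "fingers": 0.3},
  {"delta_pos": [-0.52, -0.36, 0.1333], "turn": [0, 0, -0.0993], "fingers": 0.3},
  {"delta_pos": [-0.55, -0.3793, 0.1493], "turn": [0, 0, -0.0993], "fingers": 0.3},
  {"delta_pos": [-0.55, -0.3793, 0.1493], "turn": [0, 0, -0.0993], "fingers": 0.3},
  {"delta_pos": [-0.55, -0.3793, 0.1493], "turn": [0, 0, -0.0993], "fingers": 0.3},
], force=30)

```text
clock: 1.48
position: [0.4831, 0.2293, 0.1303]
ee_rot: [-0.074, 0.997, 0.0, -0.0]
ft_force: [0.7, 0.9, 0.4]
grip_width: 0.698
grasp_force: 0.0
```

```bash
python3 g.py .4835 .228 .061 98.5
```

```text
t 1.475 pos [0.4831 0.2293 0.1303] w 0.698 gf 0.0 F [0.7 0.9 0.4] q7 [-0.73  1.24]
delta [-0.0002 -0.0014  0.0693] turn [ 0.0004 -0.0004  0.0007]
```

To row units: 0.071 m is 0.0947, -0.0014 m is -0.0019.

Call:
move_arm([
  {"delta_pos": [0, -0.0019, 0.04], "turn": [0, 0, 0], "fingers": 0.3},
  {"delta_pos": [0, -0.0019, 0.0733], "turn": [0, 0, 0], "fingers": 0.3},
  {"delta_pos": [0, -0.0019, 0.0947], "turn": [0, 0, 0], "fingers": 0.3},
  {"delta_pos": [0, -0.0019, 0.0947], "turn": [0, 0, 0], "fingers": 0.3},
  {"delta_pos": [0, -0.0019, 0.0947], "turn": [0, 0, 0], "fingers": 0.5},
  {"delta_pos": [0, -0.0019, 0.0947], "turn": [0, 0, 0], "fingers": 0.75},
  {"delta_pos": [0, -0.0019, 0.0947], "turn": [0, 0, 0], "fingers": 0.9},
  {"delta_pos": [0, -0.0019, 0.0947], "turn": [0, 0, 0], "fingers": 0.9},
  {"delta_pos": [0, -0.0019, 0.0947], "turn": [0, 0, 0], "fingers": 0.9},
  {"delta_pos": [0, -0.0019, 0.0947], "turn": [0, 0, 0], "fingers": 0.9},
], force=30)

```text
clock: 2.72
position: [0.4844, 0.228, 0.0606]
ee_rot: [-0.074, 0.997, 0.001, 0.001]
ft_force: [-1.9, 0.2, 7.3]
grip_width: 0.359
grasp_force: 29.6
```

```bash
python3 g.py .4835 .228 .061 98.5
```

```text
t 2.725 pos [0.4844 0.228  0.0606] w 0.359 gf 29.61588583420962 F [-1.9  0.2  7.3] q7 [-0.72  1.26]
delta [ 0.0009  0.0002 -0.0004] turn [0.0015 0.0018 0.0001]
```

To row units: -0.09 m is -0.12, -0.08 m is -0.1067.

Call:
move_arm([
  {"delta_pos": [0, 0, -0.0267], "turn": [0, 0, 0], "fingers": 0.9},
  {"delta_pos": [0, 0, -0.0667], "turn": [0, 0, 0], "fingers": 0.9},
  {"delta_pos": [0, 0, -0.1067], "turn": [0, 0, 0], "fingers": 0.9},
  {"delta_pos": [0, 0, -0.12], "turn": [0, 0, 0], "fingers": 0.9},
  {"delta_pos": [0, 0, -0.12], "turn": [0, 0, 0], "fingers": 0.9},
])

```text
clock: 3.35
position: [0.484, 0.2271, 0.1495]
ee_rot: [-0.074, 0.997, 0.0, 0.0]
ft_force: [0.0, -0.5, -0.8]
grip_width: 0.362
grasp_force: 30.8
```

```bash
python3 g.py .5625 -.028 .12 98.5; python3 - <<'E'
from h import *
c=camera("scene"); cv2.imwrite("pics/s1.png",cv2.resize(c["color"][120:330,280:560,::-1],None,fx=2.5,fy=2.5))
E
```

```text
t 3.35 pos [0.484  0.2271 0.1495] w 0.362 gf 30.770271965302527 F [ 0.  -0.5 -0.8] q7 [-0.73  1.24]
delta [-0.0399 -0.264   0.0294] turn [ 0.0005  0.0008 -0.0002]
```

View pics/s1.png

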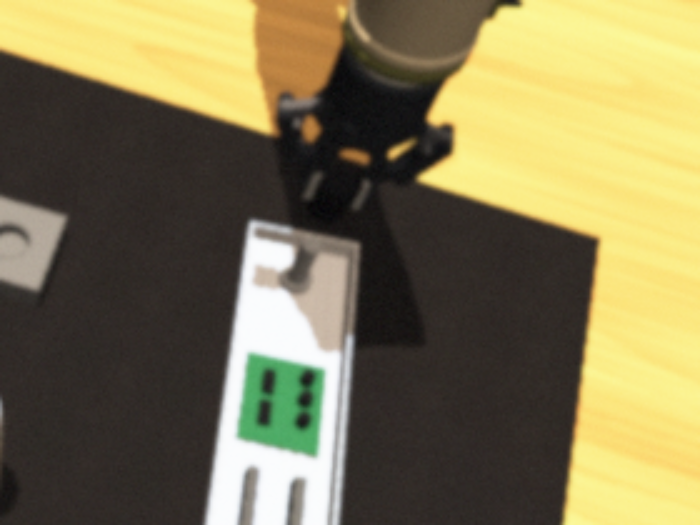

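The cap came off with the gripper at crop (335,190), and the bare post shows at (297,262). Next I go over the recess.

To row units: -0.264 m is -0.352, -0.245 m is -0.3267.

Call:
move_arm([
  {"delta_pos": [-0.0107, -0.0667, 0], "turn": [0, 0, 0], "fingers": 0.9},
  {"delta_pos": [-0.0213, -0.1333, 0], "turn": [0, 0, 0], "fingers": 0.9},
  {"delta_pos": [-0.032, -0.2, 0.0133], "turn": [0, 0, 0], "fingers": 0.9},
  {"delta_pos": [-0.0427, -0.2667, 0.0267], "turn": [0, 0, 0], "fingers": 0.9},
  {"delta_pos": [-0.0493, -0.3267, 0.04], "turn": [0, 0, 0], "fingers": 0.9},
  {"delta_pos": [-0.0532, -0.352, 0.06], "turn": [0, 0, 0], "fingers": 0.9},
  {"delta_pos": [-0.0532, -0.352, 0.0733], "turn": [0, 0, 0], "fingers": 0.9},
  {"delta_pos": [-0.0532, -0.352, 0.0733], "turn": [0, 0, 0], "fingers": 0.9},
  {"delta_pos": [-0.0532, -0.352, 0.0733], "turn": [0, 0, 0], "fingers": 0.9},
])

```text
clock: 4.53
position: [0.5623, -0.0266, 0.0944]
ee_rot: [-0.075, 0.997, 0.0, 0.0]
ft_force: [-0.3, 0.3, -0.4]
grip_width: 0.361
grasp_force: 30.8
```

```bash
python3 g.py .5625 -.028 .046 98.5; python3 - <<'E'
from m import *
c=camera("scene"); W=pts(c); z=W[...,2]
uv=c["R"]@np.array([.5625,-.028,.06])+c["t"]; u=int(uv[0]/uv[2]*c["fx"]+c["cx"]);v=int(uv[1]/uv[2]*c["fy"]+c["cy"])
cv2.imwrite("pics/s2.png",cv2.resize(c["color"][v-50:v+50,u-65:u+65,::-1],None,fx=6,fy=6,interpolation=cv2.INTER_CUBIC)); print(u,v)
# cylinder fit of cap front surface below the tips, camera at +x side
m=(np.hypot(W[...,0]-.5625,W[...,1]+.028)<.022)&(z>.067)&(z<.079)
P=W[m]; print(len(P),P.mean(0).round(4))
from scipy.optimize import least_squares
r=least_squares(lambda p:np.hypot(P[:,0]-p[0],P[:,1]-p[1])-.016,[.5625,-.028],loss="soft_l1",f_scale=.001); print(r.x.round(4),np.abs(r.fun).mean())
Q=W[(np.hypot(W[...,0]-.5625,W[...,1]+.028)<.022)&(z>.05)]; print("lowest",np.percentile(Q[:,2],[0,2,5]).round(4))
E
```

```text
t 4.525 pos [ 0.5623 -0.0266  0.0944] w 0.361 gf 30.777129514608532 F [-0.3  0.3 -0.4] q7 [-0.37  1.81]
delta [-0.     -0.0014  0.0484] turn [0.0006 0.0001 0.0017]
283 208
32 [ 0.5727 -0.0261  0.0736]
[ 0.5597 -0.0301] 0.0006316085165481522
lowest [0.065  0.0752 0.087 ]
```

View pics/s2.png

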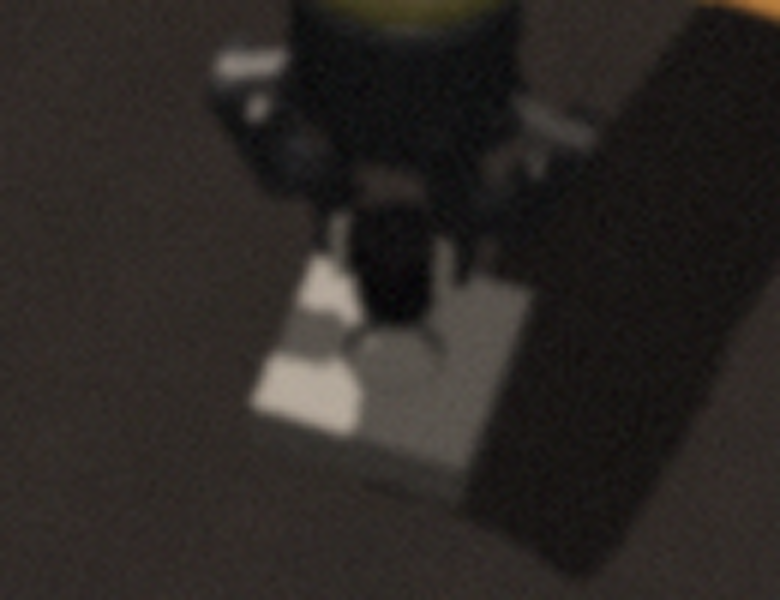

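Both the cap (bottom edge centred at about (397,322)) and the recess (centred at about column 393) are aligned within about 1 mm. The cap rim is ready to lower.

Call:
move_arm([
  {"delta_pos": [-0.0016, -0.0021, 0.0133], "turn": [0, 0, 0], "fingers": 0.9},
  {"delta_pos": [-0.0016, -0.0021, 0.0333], "turn": [0, 0, 0], "fingers": 0.9},
  {"delta_pos": [-0.0016, -0.0021, 0.0467], "turn": [0, 0, 0], "fingers": 0.9},
  {"delta_pos": [-0.0016, -0.0021, 0.056], "turn": [0, 0, 0], "fingers": 0.9},
  {"delta_pos": [-0.0016, -0.0021, 0.0613], "turn": [0, 0, 0], "fingers": 0.9},
  {"delta_pos": [-0.0016, -0.0021, 0.0647], "turn": [0, 0, 0], "fingers": 0.9},
  {"delta_pos": [-0.0016, -0.0021, 0.0647], "turn": [0, 0, 0], "fingers": 0.9},
  {"delta_pos": [-0.0016, -0.0021, 0.0647], "turn": [0, 0, 0], "fingers": 0.9},
])

```text
clock: 5.58
position: [0.5635, -0.029, 0.0456]
ee_rot: [-0.074, 0.997, 0.0, -0.0]
ft_force: [-2.7, 5.2, -3.5]
grip_width: 0.357
grasp_force: 30.6
```

```bash
python3 g.py .5637 -.028 .0435 98.5
```

```text
t 5.575 pos [ 0.5635 -0.029   0.0456] w 0.357 gf 30.589203082490712 F [-2.7  5.2 -3.5] q7 [-0.35  1.84]
delta [-0.0004  0.001   0.0021] turn [ 0.0006 -0.0004  0.0002]
```

Call:
move_arm([
  {"delta_pos": [0.0007, 0.0013, 0.0013], "turn": [0, 0, 0], "fingers": 0.9},
  {"delta_pos": [0.0007, 0.0013, 0.0033], "turn": [0, 0, 0], "fingers": 0.9},
  {"delta_pos": [0.0007, 0.0013, 0.0033], "turn": [0, 0, 0], "fingers": 0.9},
  {"delta_pos": [0.0007, 0.0013, 0.0033], "turn": [0, 0, 0], "fingers": 0.9},
])

```text
clock: 6.08
position: [0.5633, -0.0289, 0.0434]
ee_rot: [-0.074, 0.997, -0.0, 0.0]
ft_force: [0.8, 2.0, 0.9]
grip_width: 0.359
grasp_force: 30.9
```

```bash
python3 g.py .5637 -.028 .0435 98.5
```

```text
t 6.075 pos [ 0.5633 -0.0289  0.0434] w 0.359 gf 30.936561562120914 F [0.8 2.  0.9] q7 [-0.35  1.84]
delta [-0.0006  0.0008 -0.0001] turn [-0.0003  0.0004 -0.0003]
```

Next I open slowly, then retreat upward.

To row units: -0.19 m is -0.2533, -0.15 m is -0.2.

Call:
move_arm([
  {"delta_pos": [0, 0, 0], "turn": [0, 0, 0], "fingers": 0.6},
  {"delta_pos": [0, 0, 0], "turn": [0, 0, 0], "fingers": 0.5},
  {"delta_pos": [0, 0, 0], "turn": [0, 0, 0], "fingers": 0.35},
  {"delta_pos": [0, 0, 0], "turn": [0, 0, 0], "fingers": 0.25},
  {"delta_pos": [0, 0, -0.04], "turn": [0, 0, 0], "fingers": 0.25},
  {"delta_pos": [0, 0, -0.0933], "turn": [0, 0, 0], "fingers": 0.25},
  {"delta_pos": [0.0267, -0.0667, -0.16], "turn": [0, 0, 0], "fingers": 0.25},
  {"delta_pos": [0.0533, -0.1333, -0.1867], "turn": [0, 0, 0], "fingers": 0.2},
  {"delta_pos": [0.0533, -0.2, -0.1867], "turn": [0, 0, 0], "fingers": 0.2},
  {"delta_pos": [0.0533, -0.2533, -0.1867], "turn": [0, 0, 0], "fingers": 0.2},
  {"delta_pos": [0.0533, -0.2533, -0.1867], "turn": [0, 0, 0], "fingers": 0.2},
])

```text
clock: 7.45
position: [0.5507, -0.2264, 0.1833]
ee_rot: [-0.071, 0.997, -0.001, -0.0]
ft_force: [-0.8, -0.3, -0.1]
grip_width: 0.802
grasp_force: 0.0
```

```bash
python3 g.py .564 -.278 .08 103.9; python3 - <<'E'
from m import *
for n in("top","scene"):
    c=camera(n); W=pts(c); z=W[...,2]
    near=lambda p,r:np.hypot(W[...,0]-p[0],W[...,1]-p[1])<r
    rep(n+" holder",W[near((.5625,-.028),.07)&(z>.025)&(z<.036)])
    rep(n+" captop",W[near((.5625,-.028),.025)&(z>.048)&(z<.07)])
cv2.imwrite("pics/s3.png",c["color"][...,::-1])
E
```

```text
t 7.45 pos [ 0.5507 -0.2264  0.1833] w 0.802 gf 0.0 F [-0.8 -0.3 -0.1] q7 [-0.11  2.16]
delta [-0.0058 -0.0528  0.1034] turn [-0.0018 -0.0005 -0.0998]
top holder 1172 rect c 0.5635 -0.027 size 0.086 0.085 ang 3.4 z [0.0275 0.0306 0.0334] mean [ 0.5621 -0.0269]
top captop 157 rect c 0.5638 -0.0299 size 0.03 0.029 ang 6.7 z [0.0514 0.0544 0.0572] mean [ 0.5632 -0.0293]
scene holder 991 rect c 0.5609 -0.0299 size 0.089 0.086 ang 3.4 z [0.0275 0.0307 0.0332] mean [ 0.5655 -0.028 ]
scene captop 141 rect c 0.563 -0.0312 size 0.032 0.027 ang 22.8 z [0.0502 0.0545 0.0574] mean [ 0.5631 -0.0312]
```

View pics/s3.png

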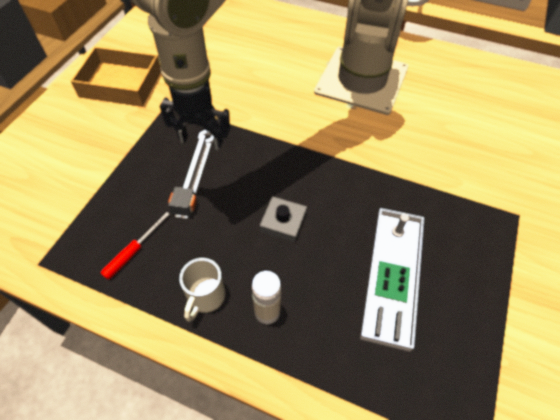

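The picture shows the cap standing in the holder at (283,214), its top at 54.5 mm as it should be when fully seated. The post is bare at (403,222) and the bystanders are unmoved. The bracket is next.

To row units: 0.103 m is 0.1373, 0.1 m is 0.1333, -0.1 rad is -0.025.

Call:
move_arm([
  {"delta_pos": [-0.004, -0.04, 0.04], "turn": [0, 0, -0.0125], "fingers": 0.2},
  {"delta_pos": [-0.0077, -0.0704, 0.08], "turn": [0, 0, -0.025], "fingers": 0.2},
  {"delta_pos": [-0.0077, -0.0704, 0.1333], "turn": [0, 0, -0.025], "fingers": 0.2},
  {"delta_pos": [-0.0077, -0.0704, 0.1373], "turn": [0, 0, -0.025], "fingers": 0.2},
  {"delta_pos": [-0.0077, -0.0704, 0.1373], "turn": [0, 0, -0.025], "fingers": 0.2},
])

```text
clock: 8.18
position: [0.5659, -0.2728, 0.0814]
ee_rot: [-0.125, 0.992, 0.0, 0.0]
ft_force: [0.3, 1.3, 0.2]
grip_width: 0.8
grasp_force: 0.0
```

```bash
python3 g.py .564 -.278 .023 103.9
```

```text
t 8.175 pos [ 0.5659 -0.2728  0.0814] w 0.8 gf 0.0 F [0.3 1.3 0.2] q7 [0.   2.39]
delta [ 0.0032 -0.0046  0.0584] turn [0.     0.001  0.0071]
```

To row units: 0.058 m is 0.0773, -0.0046 m is -0.0061, 0.006 rad is 0.0015.

Call:
move_arm([
  {"delta_pos": [0.0043, -0.0061, 0.0133], "turn": [0, 0, 0.0015], "fingers": 0.2},
  {"delta_pos": [0.0043, -0.0061, 0.04], "turn": [0, 0, 0.0015], "fingers": 0.2},
  {"delta_pos": [0.0043, -0.0061, 0.06], "turn": [0, 0, 0.0015], "fingers": 0.3},
  {"delta_pos": [0.0043, -0.0061, 0.0747], "turn": [0, 0, 0.0015], "fingers": 0.3},
  {"delta_pos": [0.0043, -0.0061, 0.0773], "turn": [0, 0, 0.0015], "fingers": 0.4},
  {"delta_pos": [0.0043, -0.0061, 0.0773], "turn": [0, 0, 0.0015], "fingers": 0.5},
])

```text
clock: 8.93
position: [0.5632, -0.2792, 0.0224]
ee_rot: [-0.121, 0.993, -0.0, 0.0]
ft_force: [-0.2, 0.4, 0.9]
grip_width: 0.503
grasp_force: 0.0
```

```bash
python3 g.py .564 -.278 .023 103.9
```

```text
t 8.925 pos [ 0.5632 -0.2792  0.0224] w 0.503 gf 0.0 F [-0.2  0.4  0.9] q7 [0.04 2.42]
delta [-0.001   0.001  -0.0006] turn [-0.0001  0.0001 -0.0005]
```

To row units: 0.001 m is 0.0013.

Call:
move_arm([
  {"delta_pos": [0, 0.0013, 0], "turn": [0, 0, 0], "fingers": 0.7},
  {"delta_pos": [0, 0.0013, 0], "turn": [0, 0, 0], "fingers": 0.85},
  {"delta_pos": [0, 0.0013, 0], "turn": [0, 0, 0], "fingers": 1},
  {"delta_pos": [0, 0.0013, 0], "turn": [0, 0, 0], "fingers": 1},
  {"delta_pos": [0, 0.0013, 0], "turn": [0, 0, 0], "fingers": 1},
  {"delta_pos": [0, 0.0013, 0], "turn": [0, 0, 0], "fingers": 1},
  {"delta_pos": [0, 0.0013, 0], "turn": [0, 0, 0], "fingers": 1},
], force=100)

```text
clock: 9.8
position: [0.5632, -0.2778, 0.0229]
ee_rot: [-0.121, 0.993, 0.0, 0.0]
ft_force: [-2.0, 3.2, 6.6]
grip_width: 0.097
grasp_force: 98.6
```

```bash
python3 g.py .564 -.278 .023 103.9
```

```text
t 9.8 pos [ 0.5632 -0.2778  0.0229] w 0.097 gf 98.63416314125061 F [-2.   3.2  6.6] q7 [0.03 2.42]
delta [-0.0008 -0.0004 -0.0001] turn [ 0.0002  0.0007 -0.0001]
```

To row units: -0.09 m is -0.12, -0.025 m is -0.0333.

Call:
move_arm([
  {"delta_pos": [0, 0, -0.0053], "turn": [0, 0, 0], "fingers": 1},
  {"delta_pos": [0, 0, -0.016], "turn": [0, 0, 0], "fingers": 1},
  {"delta_pos": [0, 0, -0.0333], "turn": [0, 0, 0], "fingers": 1},
  {"delta_pos": [0, 0, -0.0533], "turn": [0, 0, 0], "fingers": 1},
  {"delta_pos": [0, 0, -0.08], "turn": [0, 0, 0], "fingers": 1},
  {"delta_pos": [0, 0, -0.1067], "turn": [0, 0, 0], "fingers": 1},
  {"delta_pos": [0, 0, -0.12], "turn": [0, 0, 0], "fingers": 1},
  {"delta_pos": [0, 0, -0.12], "turn": [0, 0, 0], "fingers": 1},
  {"delta_pos": [0, 0, -0.12], "turn": [0, 0, 0], "fingers": 1},
  {"delta_pos": [0, 0, -0.12], "turn": [0, 0, 0], "fingers": 1},
])

```text
clock: 11.05
position: [0.5625, -0.2778, 0.1114]
ee_rot: [-0.121, 0.993, 0.0, -0.001]
ft_force: [-0.6, -0.5, -6.5]
grip_width: 0.099
grasp_force: 97.6
```

```bash
cat > b.py <<'E'
# bracket in hand: eye ring and transformer heights/positions near the TCP
from m import *
o=get_obs(); p=o["position"]; R=Ro.from_quat(o["ee_rot"]).as_matrix(); Y=R[:,1]; d=np.array([Y[1],-Y[0]])
for n in("top","scene"):
    c=camera(n); W=pts(c); z=W[...,2]; q=W[...,:2]-p[:2]; s=q@d; l=q@np.array([-d[1],d[0]])
    u=p[2]-.022
    rep(n+" eye",W[(s>-.21)&(s<-.153)&(abs(l)<.035)&(abs(z-u-.01)<.02)])
    m=(s>.02)&(s<.1)&(abs(l)<.035)&(abs(z-u-.045)<.02); rep(n+" trafo",W[m])
    m2=m&(s>.03); print("  trafo s",np.percentile(s[m2],[1,99]).round(4) if m2.any() else None)
    w=(s>-.145)&(s<-.05)&(abs(l)<.02)&(z>u+.028)&(z<u+.06)
    if w.sum()>10: print("  web angle",np.degrees(np.arctan(np.polyfit(W[w][:,0],W[w][:,1],1)[0])).round(2),"slope z",np.polyfit(s[w],z[w],1)[0].round(3),"lat",l[w].mean().round(4))
cv2.imwrite("pics/b_%d.png"%(o["clock"]*100),c["color"][...,::-1])
print("d ang",np.degrees(np.arctan2(d[1],d[0])),p,o["torque"].round(2),o["ft_force"].round(2))
E
python3 b.py; python3 g.py .564 -.278 .2 103.9
```

```text
top eye 0
top trafo 598 rect c 0.6155 -0.2647 size 0.057 0.058 ang 12.9 z [0.1222 0.1344 0.1369] mean [ 0.6171 -0.2574]
  trafo s [0.0309 0.0825]
scene eye 129 rect c 0.39 -0.3219 size 0.043 0.041 ang 80.3 z [0.0917 0.0991 0.1019] mean [ 0.3898 -0.3185]
scene trafo 632 rect c 0.6129 -0.2673 size 0.062 0.058 ang 13.7 z [0.118  0.1346 0.1373] mean [ 0.6195 -0.2623]
  trafo s [0.0307 0.0819]
  web angle 15.58 slope z -0.069 lat -0.0009
d ang 13.878224308675632 [ 0.56245805 -0.27784195  0.11141307] [-0.    0.01  0.02] [-0.58 -0.55 -6.48]
t 11.15 pos [ 0.5626 -0.278   0.1117] w 0.103 gf 97.59431004524231 F [-0.2  0.2 -6.6] q7 [0.   2.38]
delta [-0.0013 -0.0003 -0.0883] turn [ 0.0005 -0.0009 -0.0004]
```

The bracket is level and held at its balance point: the transformer's far face is 82 mm from the TCP and the heights match. Next I raise it and carry it across.

To row units: 0.27 m is 0.36, 0.26 m is 0.3467, 0.06 rad is 0.015.

Call:
move_arm([
  {"delta_pos": [0, 0, -0.0267], "turn": [0, 0, 0], "fingers": 1},
  {"delta_pos": [0, 0, -0.0667], "turn": [0, 0, 0], "fingers": 1},
  {"delta_pos": [0, 0.0133, -0.1067], "turn": [0, 0, 0], "fingers": 1},
  {"delta_pos": [-0.0133, 0.04, -0.1267], "turn": [0, 0, 0.0025], "fingers": 1},
  {"delta_pos": [-0.0333, 0.08, -0.1333], "turn": [0, 0, 0.005], "fingers": 1},
  {"delta_pos": [-0.0533, 0.1267, -0.1333], "turn": [0, 0, 0.0075], "fingers": 1},
  {"delta_pos": [-0.0733, 0.1733, -0.1333], "turn": [0, 0, 0.01], "fingers": 1},
  {"delta_pos": [-0.0933, 0.22, -0.1333], "turn": [0, 0, 0.0125], "fingers": 1},
  {"delta_pos": [-0.1133, 0.2667, -0.1333], "turn": [0, 0, 0.0125], "fingers": 1},
  {"delta_pos": [-0.1333, 0.3133, -0.1333], "turn": [0, 0, 0.015], "fingers": 1},
  {"delta_pos": [-0.1467, 0.3467, -0.1333], "turn": [0, 0, 0.015], "fingers": 1},
  {"delta_pos": [-0.1533, 0.36, -0.1333], "turn": [0, 0, 0.015], "fingers": 1},
])

```text
clock: 12.65
position: [0.6101, 0.0135, 0.2135]
ee_rot: [-0.092, 0.996, 0.0, 0.001]
ft_force: [-0.4, 0.7, -6.5]
grip_width: 0.1
grasp_force: 98.0
```

```bash
python3 g.py .656 .2542 .21 98.5
```

```text
t 12.65 pos [0.6101 0.0135 0.2135] w 0.1 gf 97.98820853233337 F [-0.4  0.7 -6.5] q7 [-0.43  1.76]
delta [-0.0893  0.2282  0.0037] turn [0.0005 0.0012 0.0361]
```

To row units: 0.2282 m is 0.3043, -0.0893 m is -0.1191, 0.036 rad is 0.009.

Call:
move_arm([
  {"delta_pos": [-0.0133, 0.0333, 0], "turn": [0, 0, 0.0025], "fingers": 1},
  {"delta_pos": [-0.0307, 0.08, 0], "turn": [0, 0, 0.0038], "fingers": 1},
  {"delta_pos": [-0.0493, 0.1267, 0], "turn": [0, 0, 0.005], "fingers": 1},
  {"delta_pos": [-0.068, 0.1733, 0], "turn": [0, 0, 0.0063], "fingers": 1},
  {"delta_pos": [-0.0853, 0.22, 0], "turn": [0, 0, 0.0075], "fingers": 1},
  {"delta_pos": [-0.1027, 0.264, 0], "turn": [0, 0, 0.009], "fingers": 1},
  {"delta_pos": [-0.1147, 0.2933, 0], "turn": [0, 0, 0.009], "fingers": 1},
  {"delta_pos": [-0.1191, 0.3043, 0.0053], "turn": [0, 0, 0.009], "fingers": 1},
  {"delta_pos": [-0.1191, 0.3043, 0.0053], "turn": [0, 0, 0.009], "fingers": 1},
  {"delta_pos": [-0.1191, 0.3043, 0.0053], "turn": [0, 0, 0.009], "fingers": 1},
  {"delta_pos": [-0.1191, 0.3043, 0.0053], "turn": [0, 0, 0.009], "fingers": 1},
])

```text
clock: 14.02
position: [0.6565, 0.2508, 0.2087]
ee_rot: [-0.072, 0.997, -0.0, 0.0]
ft_force: [-0.6, 0.1, -6.5]
grip_width: 0.097
grasp_force: 98.1
```

```bash
python3 b.py; python3 g.py .656 .2542 .139 98.5
```

```text
top eye 317 rect c 0.4855 0.2249 size 0.043 0.042 ang 54.2 z [0.1896 0.1958 0.1984] mean [0.4843 0.2241]
top trafo 323 rect c 0.7201 0.2434 size 0.058 0.03 ang 31.4 z [0.2197 0.2316 0.234 ] mean [0.722  0.2433]
  trafo s [0.0396 0.0828]
  web angle 8.23 slope z 0.006 lat -0.0023
scene eye 164 rect c 0.4834 0.2122 size 0.024 0.045 ang 84.2 z [0.1878 0.1956 0.1979] mean [0.4841 0.213 ]
scene trafo 1220 rect c 0.7075 0.2557 size 0.062 0.058 ang 9.1 z [0.2171 0.2314 0.2335] mean [0.7145 0.2553]
  trafo s [0.0307 0.0815]
d ang 8.284515965465832 [0.65651474 0.25083355 0.20871678] [-0.01  0.05 -0.02] [-0.63  0.06 -6.54]
t 14.125 pos [0.6564 0.2515 0.2086] w 0.094 gf 98.06901097297668 F [-0.1 -0.6 -6.1] q7 [-0.65  1.39]
delta [0.     0.0028 0.0696] turn [ 0.      0.0003 -0.0031]
```

Eye at (.4855,.2249) against the post at (.483,.228): adding 3 mm in y lines it up. Now I lower it.

To row units: 0.07 m is 0.0933, 0.01 m is 0.0133, -0.003 rad is -0.0008.

Call:
move_arm([
  {"delta_pos": [0.0007, 0.004, 0.0133], "turn": [0, 0, -0.0008], "fingers": 1},
  {"delta_pos": [0.0007, 0.004, 0.0333], "turn": [0, 0, -0.0008], "fingers": 1},
  {"delta_pos": [0.0007, 0.004, 0.056], "turn": [0, 0, -0.0008], "fingers": 1},
  {"delta_pos": [0.0007, 0.004, 0.0747], "turn": [0, 0, -0.0008], "fingers": 1},
  {"delta_pos": [0.0007, 0.004, 0.0867], "turn": [0, 0, -0.0008], "fingers": 1},
  {"delta_pos": [0.0007, 0.004, 0.0933], "turn": [0, 0, -0.0008], "fingers": 1},
  {"delta_pos": [0.0007, 0.004, 0.0933], "turn": [0, 0, -0.0008], "fingers": 1},
  {"delta_pos": [0.0007, 0.004, 0.0933], "turn": [0, 0, -0.0008], "fingers": 1},
  {"delta_pos": [0.0007, 0.004, 0.0933], "turn": [0, 0, -0.0008], "fingers": 1},
  {"delta_pos": [0.0007, 0.004, 0.0933], "turn": [0, 0, -0.0008], "fingers": 1},
  {"delta_pos": [0.0007, 0.004, 0.0933], "turn": [0, 0, -0.0008], "fingers": 1},
])

```text
clock: 15.5
position: [0.6553, 0.2551, 0.1384]
ee_rot: [-0.075, 0.997, 0.0, 0.0]
ft_force: [-0.1, 0.6, -6.0]
grip_width: 0.102
grasp_force: 98.1
```

```bash
python3 b.py; python3 g.py .656 .2542 .139 98.5; mv pics/b_15*.png pics/end.png; python3 - <<'E'
from m import *
for n in("top","scene"):
    c=camera(n); W=pts(c); z=W[...,2]
    rep(n+" cap",W[(np.hypot(W[...,0]-.563,W[...,1]+.028)<.025)&(z>.048)&(z<.07)])
E
ls pics
```

```text
top eye 258 rect c 0.4835 0.2286 size 0.04 0.043 ang 10.7 z [0.1202 0.1258 0.1288] mean [0.4832 0.2277]
top trafo 279 rect c 0.7219 0.2475 size 0.056 0.029 ang 37.6 z [0.1485 0.1611 0.1641] mean [0.7201 0.2475]
  trafo s [0.039  0.0826]
  web angle 8.38 slope z 0.001 lat -0.0021
scene eye 161 rect c 0.4808 0.2167 size 0.027 0.046 ang 76.3 z [0.118  0.1251 0.1278] mean [0.4812 0.2173]
scene trafo 1054 rect c 0.7065 0.26 size 0.062 0.058 ang 8.2 z [0.1468 0.1611 0.1634] mean [0.7127 0.2592]
  trafo s [0.0304 0.0813]
d ang 8.550152819506241 [0.65534511 0.25513988 0.13843804] [-0.   -0.   -0.06] [-0.12  0.58 -6.01]
t 15.6 pos [0.6553 0.2552 0.1383] w 0.096 gf 98.06844592094421 F [ 0.7  0.5 -6.8] q7 [-0.65  1.4 ]
delta [-0.0006 -0.0011 -0.0007] turn [0.0001 0.     0.0009]
top cap 161 rect c 0.5631 -0.03 size 0.031 0.029 ang 6.6 z [0.0511 0.0543 0.0573] mean [ 0.563  -0.0294]
scene cap 138 rect c 0.5622 -0.0315 size 0.031 0.027 ang 22.5 z [0.0505 0.0546 0.0571] mean [ 0.563  -0.0311]
b_1105.png
b_1402.png
end.png
s1.png
s2.png
s3.png
scene0.png
top0.png
```

View pics/end.png

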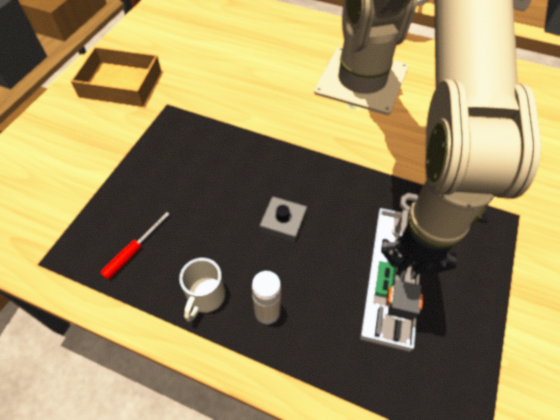

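The final picture shows the bracket held level over the chassis, with the eye over the post near (408,203) and the transformer at (405,297). The cap is seated at (283,214) and the can, mug and screwdriver haven't moved.

```bash
python3 -c "
import workcell as w; print(w.hand_in())"
```

```text
the job is handed in; nothing more can be done
None
```

I handed the job in at about 16 s: the cap is seated in the holder recess, and the bracket is held level at its balance point about 5 cm above the post, with eye and transformer within about 2 mm of post and seat by my measurements. The hand-in returned no verdict.

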